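Stack the recovered-silver bars

TASK

Stack the silver bars on the wooden board. Take the bar that lies narrow face down on the sloping rack and lay it, still narrow face down, on the board along one long side of the bar that is already there, ends in line and flanks nested closely without pushing that bar out of place; then lay the rack's other bar flat across the middle of the pair, crosswise, wide face down. Set each bar down rather than dropping it, let go of it, and leave the things around alone.

Things in the scene. Friction and masses are not known exactly. Their poses are not given: they have to be found in the camera images.
- bar_base: Cast silver bar already lying on the wooden board, wide face down, z up. 60 mm long, 26 thick, wide face 38, narrow face 28 across, flanks sloping evenly, ends flat and square; about 0.5 kg. Origin at its middle; y along the length, x across, z from wide to narrow face.
- bar_inverted: Silver bar like the first: 60 mm long, 26 thick, wide face 38, narrow face 28 across, flanks sloping evenly, ends flat and square; about 0.5 kg. Origin at its middle; y along the length, x across, z from wide to narrow face. Starts on the sloping rack, its length level across the slope, narrow face on the sheet, z into the sheet. Nested beside an upright bar, the middles are 33 mm apart at equal height.
- bar_top: Silver bar like the first: 60 mm long, 26 thick, wide face 38, narrow face 28 across, flanks sloping evenly, ends flat and square; about 0.5 kg. Origin at its middle; y along the length, x across, z from wide to narrow face. Starts on the sloping rack, its length level across the slope, wide face on the sheet, z out of the sheet.
- rack: Fixed rack: dark sheet 210 mm wide (y), 66 deep, sloping 30 degrees, rising along its +x, away from the robot; upper face 58 mm above the table in the middle, highest edge 77. Two bars lie on it, centres 110 mm apart along y, either one on either side; a 7 mm high, 44 long brass stop below the downhill flank of each. Origin on the table under the middle.
- board: Fixed square plywood stacking board 150 x 150 mm, its upper face 22 mm above the table, no rim; the first bar lies near its middle, with room for another on either long side. Origin on the table under the middle, z up.
- film_can: Bystander: flat round steel film can with a yellow top, diameter 104 mm, 20 mm high, origin at the underside.
- loupe: Bystander: black loupe, diameter 46 mm, 40 mm high, origin at the underside.
- tape_roll: Bystander: white roll of tape lying flat, diameter 68 mm, 22 mm high, origin at the underside.
- jar: Bystander: amber jar, diameter 54 mm, 62 mm high, origin at the underside.
Not all that is in view belongs to the job. What is shaped like the bar_inverted but red is not meant.

How it is judged (in metres and radians):
On the way:
1. the inverted bar lies nested beside the first bar on the board, and is released (angle between the y axis of bar_inverted and the y axis of bar_base, either way round below 0.15 rad and y of bar_inverted in the frame of bar_base between -0.01 and 0.01 m and z of bar_inverted in the frame of bar_base between -0.004 and 0.004 m and (x of bar_inverted in the frame of bar_base between 0.029 and 0.04 m or x of bar_inverted in the frame of bar_base between -0.04 and -0.029 m) and angle between bar_inverted's own z axis and vertical above 3.06 rad and angle between bar_base's own z axis and vertical below 0.08 rad and distance of bar_base from where it was at the start of the episode below 0.02 m and contact force between the fingers and bar_inverted below 0.1 N), for 0.2 s.
At the end, for the whole second after the job is handed in: First bar moved under 20 mm. Inverted bar narrow face down beside it: parallel within 8 deg, ends in line within 10 mm, middles at most 40 mm apart. Third bar level on both, wide face down, crosswise within 10 deg, middle under 30 mm from both, within 12 mm along the first bar. All free, at rest (all of step 1 and z of bar_top in the frame of bar_base between 0.023 and 0.029 m and angle between bar_top's own z axis and vertical below 0.08 rad and angle between the y axis of bar_top and the x axis of bar_base, either way round below 0.18 rad and y of bar_top in the frame of bar_base between -0.012 and 0.012 m and horizontal distance between bar_top and bar_base below 0.03 m and horizontal distance between bar_top and bar_inverted below 0.03 m and contact force between the fingers and bar_base below 0.1 N and contact force between the fingers and bar_top below 0.1 N and linear speed of each of bar_base, bar_inverted, bar_top below 0.02 m/s); the robot touches nothing.
It fails at once if the film can, loupe, tape roll or jar is pushed more than 25 mm (distance of any of film_can, loupe, tape_roll, jar from where it was at the start of the episode above 0.025 m).
It fails at once if a bar is dropped or thrown (faster than 0.6 m/s while not held, a fall of about 18 mm) ((linear speed of bar_inverted above 0.6 m/s and contact force between the fingers and bar_inverted below 0.1 N) or (linear speed of bar_top above 0.6 m/s and contact force between the fingers and bar_top below 0.1 N)).
It also fails if it takes over 51 s, if anything falls off the work surface, if the arm or the gripper's body presses on something with over 40 N, if the wrist force passes 120 N, or if a joint passes its speed limit or range.

ROBOT

A 6-joint arm with a two-finger parallel gripper is mounted at the origin on the work surface. World frame = base frame: x ahead of the robot, y to its left, z up, the work surface at z = 0. Lengths are in mm, angles in rad, forces in N, time in s.
With the tool pointing down it reaches from about 300 to 775 mm from the base axis. Payload 14.6 kg.
Tool frame: the origin (TCP) lies midway between the tips of the shut fingers; the grasp point (between the pads) lies 19 mm behind it; z points along the fingers, y is the direction in which the jaws open and shut (so a half turn about z gives the same grasp; the last joint's range is limited). The gripper opens to 85 mm and grips with 20 to 120 N. Pads are 22 mm wide; open, the fingers measure 114 mm over their backs; the gripper's body (76 mm by 85 mm) begins 54 mm behind the grasp point. The pads swing forward as they close: fully open they stand 13 mm farther back than shut.
Start: joints at [1.075, 0.3, 1.521, -0, 1.321, -0.067], TCP at [228.675, 500.197, 231.281] pointing down, gripper open.
Joint ranges: [-3.03, 3.03], [-0.79, 2.21], [0.23, 2.52], [-1.04, 4.18], [0, 3.07], [-2.55, 2.55]. Speed limits (rad/s): [2.22, 2.22, 2.57, 3.14, 3.14, 3.14].

INTERFACE

Orientations are given as a rotation vector (axis times angle).
In Python, from plant import r, optics, workorder gives the robot as it stands.
- The arm moves only by the shell command python3 -m handwheel 'ROWS' [OPENING]. ROWS is JSON, a list of rows, each an object with "slide": the shift along the tool's x, y, z in mm, a list of three; "angular": the turn, a rotation vector about the tool's x, y, z in degrees, a list of three. In form: [{"slide": [dx, dy, dz], "angular": [wx, wy, wz]}, ...]. A call has exactly 8 rows; each row shifts and turns the pose as measured when the row begins, along the tool's axes as they then stand; what a row does not reach is not made up. A row lasts 1/8 s, in which the tool goes at most 62.5 mm and 10.7 degrees, less where a joint would pass 70% of its speed; a pose out of reach is approached as far as the arm can. A call with a gripper value outside its range is refused whole. OPENING is the closure, from -1 (fully open) to 1 (shut), so that 0 is half open, set as the call begins (- or left out, the last holds). The fingers move at their own pace and stop on an object; the grip force is fixed at half the most. Time passes only in rows, so rows that do not move let the fingers close, or fill a call up. It gives the time, the measured TCP pose, the force and the opening at its end, in the units of the state.
- r.observe(): the state, without advancing time (a new reading comes with each control period).
- optics.capture(name): name is "scene" or "top" or "wrist"; returns (picture, depth): 420x560x3 uint8, red, green, blue; 420x560 float32, mm along the optical axis (not along the pixel's ray), 0 where there is no reading.
- optics.camera_model(name): a dict with "mtx" (3x3 intrinsics, pixels), "origin" and "attitude" of the camera in the world. Camera axes: x right, y down, z forward; pixel columns grow to the right and rows downward; lengths in mm; the calibration is good to about 2 mm. A picture is of the moment at which its call begins: read the wrist's pose just before it. camera_model takes no time and is no camera call; for the wrist camera it gives the pose at the moment of the call.
- workorder.close_job(): hands the job in, once; it reports no verdict.
The state is a dict: "t": time; "q": joint angles; "joint_vel": joint speeds; "joint_efforts": joint torques, N m; "eef_pos": TCP position; "tcp_rot": TCP orientation; "force": force on the tool from outside, world axes, zero at the start; "moment": the same for the moment, N m; "grip_width": opening from 0.0 (shut) to 1.0 (fully open).
Only numpy, scipy, OpenCV 4.12 (cv2) and the standard library are available. Lean on these libraries where they do the work, as an engineer would, in place of code of your own. Each camera call takes 0.05 s, during which the arm holds its last target. There are 200 camera calls.

## Working session

There is one attempt and no reset: what is moved stays moved. The work goes in short steps, Python scripts to look and compute and a shell command to move; the robot and the scene stay as the last step left them, time stands still between calls to the robot, and variables do not carry over. Pictures are saved under pics/ and viewed, about 8 in all and at most 12, crops included, and the job is handed in when it is done.

```bash
ls; mkdir -p pics; python3 - <<'E'
from plant import r,optics
import cv2,numpy as np
print(r.observe())
ims=[]
for n in("scene","top"):
    p,d=optics.capture(n);np.savez(f"/tmp/{n}.npz",p=p,d=d,**optics.camera_model(n))
    cv2.imwrite(f"pics/{n}0.png",p[...,::-1]);m=optics.camera_model(n);print(n,m,d.min(),d.max())
E
```

```text
pics
{'t': 0.0, 'q': array([ 1.07540017e+00,  3.00467287e-01,  1.52162227e+00,  3.40547048e-06,
        1.32068452e+00, -6.66183580e-02]), 'joint_vel': array([ 0.00091696, -0.00220373,  0.00132955, -0.00076663, -0.00119801,
        0.00014756]), 'joint_efforts': array([ 4.70156392e-04, -5.43505597e+01, -3.61795700e+01, -1.20044610e-04,
        4.04336242e-03, -2.95189034e-05]), 'eef_pos': array([228.56178896, 499.98925112, 230.70598054]), 'tcp_rot': array([-6.68305777e-01, -3.06934687e+00,  1.78135352e-03]), 'force': array([ 0.36217131, -0.51804052,  0.16712366]), 'moment': array([-0.03107444,  0.02204376,  0.04002225]), 'grip_width': 0.9987874846249496}
scene {'mtx': array([[443.57909032,   0.        , 282.94799727],
       [  0.        , 443.57909032, 214.42919705],
       [  0.        ,   0.        ,   1.        ]]), 'origin': array([1202.51199834, -169.51536399,  943.58545147]), 'attitude': array([-2.10485828, -1.52838063,  0.51437257])} 0.0 3246.082
top {'mtx': array([[496.4683843 ,   0.        , 279.07443673],
       [  0.        , 496.4683843 , 204.22735364],
       [  0.        ,   0.        ,   1.        ]]), 'origin': array([ 451.97151184,   -8.04013251, 1600.1511283 ]), 'attitude': array([-2.2021357 ,  2.13958442, -0.0835755 ])} 0.0 2447.9
```

View pics/top0.png

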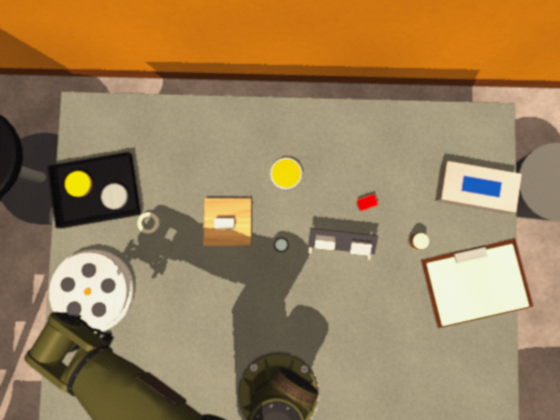

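View pics/scene0.png

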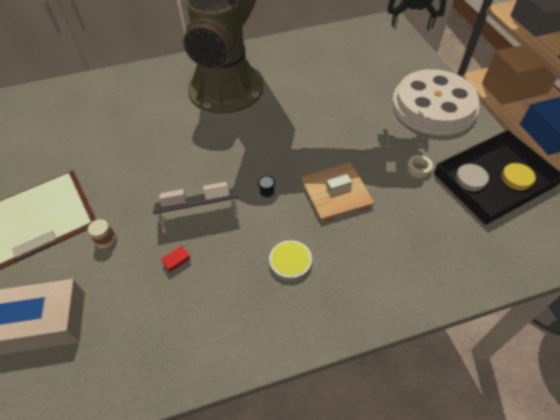

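The top view shows the board at about (227,222) with its bar at (224,223), and the rack at (342,243) with bars at (325,243) and (360,249). It also shows the loupe at (281,245), the can at (286,174), the tape at (148,223) and the jar at (420,241). The scene view agrees.

```bash
cat > h.py <<'E'
import numpy as np,cv2
from scipy.spatial.transform import Rotation as R
def ray(m,px,z):
    "pixel(s) -> world on plane z"
    px=np.atleast_2d(px).astype(float);K=m["mtx"];d=np.c_[px,np.ones(len(px))]@np.linalg.inv(K).T
    w=R.from_rotvec(m["attitude"]).apply(d);return m["origin"]+w*((z-m["origin"][2])/w[:,2])[:,None]
def cloud(m,d):
    h,w=d.shape;u,v=np.meshgrid(np.arange(w),np.arange(h));K=m["mtx"]
    c=np.stack([(u-K[0,2])/K[0,0]*d,(v-K[1,2])/K[1,1]*d,d],-1)
    return R.from_rotvec(m["attitude"]).apply(c.reshape(-1,3)).reshape(h,w,3)+m["origin"]
def proj(m,X):
    c=R.from_rotvec(m["attitude"]).inv().apply(np.atleast_2d(X)-m["origin"]);p=c@m["mtx"].T;return p[:,:2]/p[:,2:]
E
python3 - <<'E'
from h import *
for n in("top",):
    f=np.load(f"/tmp/{n}.npz");P=cloud(f,f["d"])
    for k,px,z in[("board",(227,222),22),("base",(224,223),48),("barL",(325,243),75),("barR",(360,249),75),("rack",(342,243),58),("loupe",(281,245),40),("can",(286,174),20),("tape",(148,223),22),("jar",(420,241),62),("red",(368,201),26)]:
        print(k,ray(f,px,z).round(0),P[px[1],px[0]].round(0))
    c=f["p"][195:275,190:390];cv2.imwrite("pics/crop0.png",cv2.resize(c,None,fx=4,fy=4,interpolation=2)[...,::-1])
E
```

```text
board [[529. 176.  22.]] [528. 172.  51.]
base [[525. 182.  48.]] [524. 181.  57.]
barL [[ 471. -133.   75.]] [ 471. -133.   80.]
barR [[ 456. -240.   75.]] [ 456. -240.   75.]
rack [[ 473. -187.   58.]] [ 473. -187.   57.]
loupe [[461.   2.  40.]] [461.   1.  43.]
can [[689.  -8.  20.]] [690.  -8.  18.]
tape [[519. 428.  22.]] [520. 434.  -2.]
jar [[ 486. -426.   62.]] [ 486. -426.   63.]
red [[ 609. -271.   26.]] [ 609. -271.   23.]
```

View pics/crop0.png

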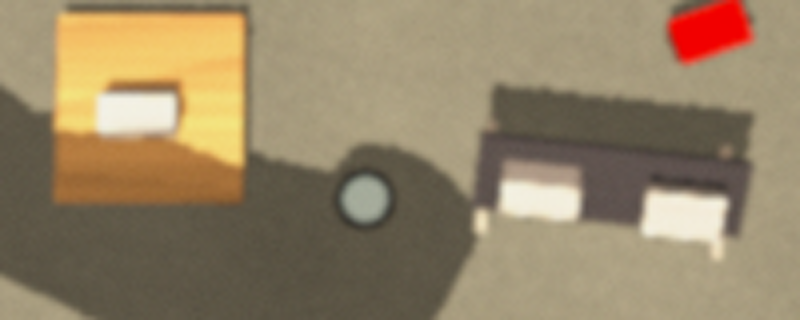

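The crop shows the board bar at crop (137,114) with its long side along world y. The left rack bar at (540,190) shows its uphill flank, so it is wide face down (bar_top). The right one at (685,212) shows only its wide face (bar_inverted). Next I check the wrist camera offset and plan the first move.

```bash
cat >> h.py <<'E'
def tool(yaw,tilt=0):
    "tool down, tool y at heading yaw(deg, mod 180); tilt (deg) leans z about tool y axis, + = toward world +x"
    y=np.r_[np.cos(np.radians(yaw)),np.sin(np.radians(yaw)),0];h=np.cross(y,[0,0,1.])
    s=1 if h[0]>=0 else -1
    z=np.cos(np.radians(tilt))*np.r_[0,0,-1]+np.sin(np.radians(tilt))*s*h
    return R.from_matrix(np.c_[np.cross(y,z),y,z])
def plan(s,tp,TR,n):
    "rows to type (straight line, even turn)"
    C=R.from_rotvec(s["tcp_rot"]);p=s["eef_pos"];w=(C.inv()*TR).as_rotvec();st=(np.array(tp)-p)/n
    for i in range(n):
        c=C*R.from_rotvec(w*i/n);print(c.inv().apply(st).round(1).tolist(),np.degrees(w/n).round(2).tolist())
    print("step",np.linalg.norm(st).round(1),"turn/row",np.degrees(np.linalg.norm(w)/n).round(2))
E
python3 - <<'E'
from h import *
from plant import r,optics
s=r.observe();m=optics.camera_model("wrist");C=R.from_rotvec(s["tcp_rot"])
print("cam in tool",C.inv().apply(m["origin"]-s["eef_pos"]),(C.inv()*R.from_rotvec(m["attitude"])).as_matrix().round(3),m["mtx"])
print("tool y hdg",C.as_matrix().round(3))
plan(s,[450,185,250],tool(90),8)
E
```

```text
cam in tool [  82.07957364    0.5247189  -142.86566777] [[-0.001 -0.947 -0.321]
 [ 1.    -0.001 -0.001]
 [ 0.    -0.321  0.947]] [[358.34110878   0.         283.67975671]
 [  0.         358.34110878 205.24900286]
 [  0.           0.           1.        ]]
tool y hdg [[-0.909  0.416 -0.001]
 [ 0.416  0.909 -0.001]
 [ 0.    -0.001 -1.   ]]
[-41.5, -24.3, -2.4] [-0.01, -0.0, -3.07]
[-40.2, -26.5, -2.4] [-0.01, -0.0, -3.07]
[-38.7, -28.6, -2.4] [-0.01, -0.0, -3.07]
[-37.1, -30.6, -2.4] [-0.01, -0.0, -3.07]
[-35.4, -32.6, -2.4] [-0.01, -0.0, -3.07]
[-33.6, -34.4, -2.4] [-0.01, -0.0, -3.07]
[-31.7, -36.2, -2.4] [-0.01, -0.0, -3.07]
[-29.7, -37.8, -2.4] [-0.01, -0.0, -3.07]
step 48.2 turn/row 3.07
```

```bash
python3 -m handwheel '[{"slide":[-42,-24,-2],"angular":[0,0,-3.1]},{"slide":[-41,-26,-2],"angular":[0,0,-3.1]},{"slide":[-40,-28,-2],"angular":[0,0,-3.1]},{"slide":[-38,-30,-2],"angular":[0,0,-3.1]},{"slide":[-37,-32,-2],"angular":[0,0,-3.1]},{"slide":[-36,-34,-2],"angular":[0,0,-3.1]},{"slide":[-34,-36,-2],"angular":[0,0,-3]},{"slide":[-32,-38,-2],"angular":[0,0,-3]}]' -1
python3 - <<'E'
from h import *
from plant import r,optics
s=r.observe();m=optics.camera_model("wrist");p,d=optics.capture("wrist")
np.savez("/tmp/w1.npz",p=p,d=d,**m);cv2.imwrite("pics/w1.png",p[...,::-1])
print(s["eef_pos"],s["tcp_rot"],s["force"])
P=cloud(m,d);k=(P[...,2]>40)&(P[...,2]<60)&(abs(P[...,0]-525)<60)&(abs(P[...,1]-180)<60)&(d>0)
print(k.sum(),np.median(P[k],0) if k.any() else 0)
plan(s,[400,-187,270],tool(90-6),8)
E
```

```text
t: 1.1
eef_pos: [469.5, 179.3, 245.3]
tcp_rot: [0.031, -3.138, 0.006]
force: [1.1, 0.7, -0.1]
grip_width: 1.0
[469.46996742 179.34415856 245.27090111] [ 0.03101768 -3.13793089  0.00554252] [ 1.05371567  0.69404203 -0.07849393]
1691 [523.79482638 185.07489886  48.29163772]
[9.6, -45.6, -2.9] [-0.03, -0.02, 0.89]
[8.9, -45.8, -2.9] [-0.03, -0.02, 0.89]
[8.2, -45.9, -2.9] [-0.03, -0.02, 0.89]
[7.5, -46.0, -3.0] [-0.03, -0.02, 0.89]
[6.7, -46.1, -3.0] [-0.03, -0.02, 0.89]
[6.0, -46.2, -3.0] [-0.03, -0.02, 0.89]
[5.3, -46.3, -3.0] [-0.03, -0.02, 0.89]
[4.6, -46.4, -3.1] [-0.03, -0.02, 0.89]
step 46.7 turn/row 0.89
```

View pics/w1.png

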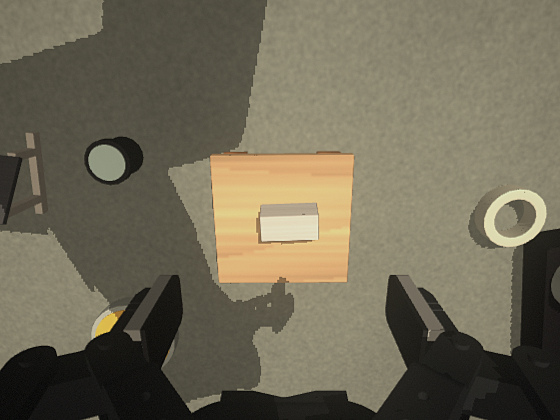

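The wrist picture shows the base bar at (289,223), with its light narrow face at rows 217–243 and its near flank above that. The loupe is at (110,160) and the tape at (515,218). Image up points to the robot and image right is +y. Next is the rack.

```bash
python3 -m handwheel '[{"slide":[9.6,-46,-3],"angular":[0,0,0.9]},{"slide":[9,-46,-3],"angular":[0,0,0.9]},{"slide":[8,-46,-3],"angular":[0,0,0.9]},{"slide":[7.5,-46,-3],"angular":[0,0,0.9]},{"slide":[7,-46,-3],"angular":[0,0,0.9]},{"slide":[6,-46,-3],"angular":[0,0,0.9]},{"slide":[5,-46,-3],"angular":[0,0,0.9]},{"slide":[5,-46,-3],"angular":[0,0,0.9]}]'
python3 - <<'E'
from h import *
from plant import r,optics
s=r.observe();m=optics.camera_model("wrist");p,d=optics.capture("wrist")
np.savez("/tmp/w2.npz",p=p,d=d,**m);cv2.imwrite("pics/w2.png",p[...,::-1])
print(s["eef_pos"],s["tcp_rot"],s["force"])
def rect(q):
    (c,wh,a)=cv2.minAreaRect(q.astype(np.float32)[:,:2]);b=cv2.boxPoints((c,wh,a));e=b[1]-b[0] if np.hypot(*(b[1]-b[0]))>np.hypot(*(b[2]-b[1])) else b[2]-b[1]
    return np.round(c,1),np.round(wh,1),"hdg",round(float(np.degrees(np.arctan2(e[1],e[0]))%180),1)
# base bar, bright narrow face
f=np.load("/tmp/w1.npz");roi=f["p"][195:255,250:330];hsv=cv2.cvtColor(roi,cv2.COLOR_RGB2HSV)
k=((hsv[...,1]<40)&(hsv[...,2]>200)).astype(np.uint8);n,l,st,_=cv2.connectedComponentsWithStats(k);i=1+st[1:,4].argmax();v,u=np.nonzero(l==i)
print("base",st[i],rect(ray(f,np.c_[u+250,v+195],48)),"z",np.median(cloud(f,f["d"])[v+195,u+250,2]))
print("pixel samples col 290:",f["p"][200:248:3,290].tolist())
E
```

```text
t: 2.15
eef_pos: [398.4, -200.4, 270.1]
tcp_rot: [-0.17, -3.131, 0.008]
force: [0.6, 0.0, -0.4]
grip_width: 1.0
[ 398.42590594 -200.38330589  270.08052429] [-0.17011137 -3.13083928  0.00807557] [ 0.56575968  0.03685804 -0.39191664]
base [ 11  21  57  24 458] (array([525.9, 185.3]), array([25.3, 57.7]), 'hdg', 91.2) z 48.46059755464728
pixel samples col 290: [[226, 198, 134], [197, 175, 137], [181, 166, 143], [175, 160, 138], [181, 167, 143], [187, 170, 147], [228, 218, 190], [227, 216, 188], [227, 216, 188], [228, 223, 196], [228, 222, 194], [228, 218, 191], [226, 217, 188], [229, 221, 193], [150, 116, 80], [227, 194, 132]]
```

View pics/w2.png

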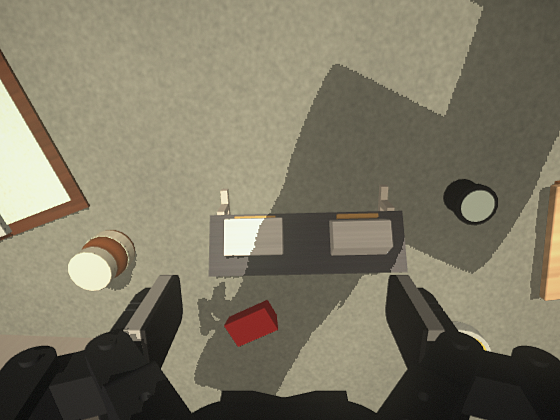

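The wrist picture shows the rack at (307,243), the sunlit bar at (253,237), the shaded bar at (361,237) and the red decoy at (250,323). I measure sheet and bar geometry in the depth cloud, and refine the base bar.

```bash
cat >> h.py <<'E'
def rect(q):
    (c,wh,a)=cv2.minAreaRect(q.astype(np.float32)[:,:2]);b=cv2.boxPoints((c,wh,a));e=b[1]-b[0] if np.hypot(*(b[1]-b[0]))>np.hypot(*(b[2]-b[1])) else b[2]-b[1]
    return np.round(c,1),np.round(wh,1),"hdg",round(float(np.degrees(np.arctan2(e[1],e[0]))%180),1)
E
python3 - <<'E'
from h import *
f=np.load("/tmp/w1.npz")
for th in(45,55,65):
    roi=f["p"][195:255,250:330];hsv=cv2.cvtColor(roi,cv2.COLOR_RGB2HSV)
    k=((hsv[...,1]<th)&(hsv[...,2]>200)).astype(np.uint8);n,l,st,_=cv2.connectedComponentsWithStats(k);i=1+st[1:,4].argmax();v,u=np.nonzero(l==i)
    print("base",th,st[i],rect(ray(f,np.c_[u+250,v+195],48)))
f=np.load("/tmp/w2.npz");P=cloud(f,f["d"])
# sheet between bars
S=P[225:265,292:322].reshape(-1,3);c=np.median(S,0);S=S[np.linalg.norm(S-c,axis=1)<40];c=S.mean(0);n=np.linalg.svd(S-c)[2][2];n*=np.sign(n[2])
print("sheet",c.round(1),"n",n.round(3),"slope",np.degrees(np.arccos(n[2])).round(1),"uphill hdg",np.degrees(np.arctan2(-n[1],-n[0])).round(1),"rms",((S-c)@n).std().round(2))
for nm,(a,b) in dict(L=(215,295),Rr=(320,402)).items():
    Q=P[205:275,a:b].reshape(-1,3);h=(Q-c)@n;k=(h>20)&(h<33);q=Q[k]
    print(nm,k.sum(),"h med",np.median(h[k]).round(1))
    e2=np.cross([0,0,1],-n);e2/=np.linalg.norm(e2);e1=np.cross(e2,n)
    ab=np.c_[(q-c)@e1,(q-c)@e2];hh=h[k];o=np.abs(hh-np.median(hh))<2;R0=rect(ab[o])
    print("top-face rect (uphill,cross)",R0,"c3d",(c+e1*R0[0][0]+e2*R0[0][1]+n*26).round(1),"e1",e1.round(3),"e2",e2.round(3))
E
```

```text
base 45 [  10   21   58   25 1208] (array([526.6, 185. ]), array([26.1, 57.8]), 'hdg', 93.1)
base 55 [  10   20   58   26 1410] (array([526.2, 184.9]), array([27.2, 58. ]), 'hdg', 93.3)
base 65 [  10   20   58   26 1410] (array([526.2, 184.9]), array([27.2, 58. ]), 'hdg', 93.3)
sheet [ 480.3 -185.8   61.8] n [-0.502  0.038  0.864] slope 30.2 uphill hdg -4.3 rms 0.82
L 2211 h med 26.2
top-face rect (uphill,cross) (array([ -7.3, -55.3]), array([59.9, 37.7]), 'hdg', 88.5) c3d [ 456.8 -239.5   80.6] e1 [ 0.862 -0.065  0.504] e2 [ 0.075  0.997 -0.   ]
Rr 1752 h med 25.7
top-face rect (uphill,cross) (array([-6.5, 54.8]), array([60.2, 28.5]), 'hdg', 89.9) c3d [ 465.7 -129.7   81. ] e1 [ 0.862 -0.065  0.504] e2 [ 0.075  0.997 -0.   ]
```

Geometry checks out: the sheet slopes 30.2°. The left bar's top face is 60×37.7, so it is bar_inverted. The right bar's is 60×28.5, so it is bar_top. Their spacing is 110 mm.

```bash
cat >> h.py <<'E'
n=np.array([-.5,.038,.865]); n/=np.linalg.norm(n)
E
python3 - <<'E'
from h import *
from plant import r
T=tool(85.5,30);print(T.as_matrix().round(3))
plan(r.observe(),np.array([456.8,-239.5,80.6])+45*n,T,8)
E
```

```text
[[-0.863  0.078  0.498]
 [ 0.068  0.997 -0.039]
 [-0.5    0.    -0.866]]
[-5.1, -3.5, 18.8] [-0.11, -3.79, -0.22]
[-3.9, -3.6, 19.1] [-0.11, -3.79, -0.22]
[-2.6, -3.6, 19.3] [-0.11, -3.79, -0.22]
[-1.3, -3.7, 19.5] [-0.11, -3.79, -0.22]
[0.0, -3.7, 19.5] [-0.11, -3.79, -0.22]
[1.3, -3.7, 19.4] [-0.11, -3.79, -0.22]
[2.6, -3.8, 19.3] [-0.11, -3.79, -0.22]
[3.9, -3.8, 19.1] [-0.11, -3.79, -0.22]
step 19.8 turn/row 3.8
```

```bash
python3 -m handwheel '[{"slide":[-5,-3.6,19],"angular":[0,-3.9,-0.2]},{"slide":[-4,-3.6,19],"angular":[0,-3.9,-0.2]},{"slide":[-2.6,-3.6,19.3],"angular":[0,-3.9,-0.2]},{"slide":[-1.3,-3.7,19.5],"angular":[0,-3.9,-0.2]},{"slide":[0,-3.7,19.5],"angular":[0,-3.9,-0.2]},{"slide":[1.3,-3.7,19.5],"angular":[0,-3.8,-0.2]},{"slide":[2.6,-3.7,19.3],"angular":[0,-3.8,-0.2]},{"slide":[4,-3.7,19],"angular":[0,-3.8,-0.2]}]'
cat > rk.py <<'E'
# look at a rack bar from the wrist, report grasp offset in tool axes. usage: rk.py width bx by bz tag
import sys
from h import *
from plant import r,optics
W,tag=float(sys.argv[1]),sys.argv[5];g=np.array(list(map(float,sys.argv[2:5])))
s=r.observe();m=optics.camera_model("wrist");p,d=optics.capture("wrist");cv2.imwrite(f"pics/{tag}.png",p[...,::-1])
C=R.from_rotvec(s["tcp_rot"]);P=cloud(m,d).reshape(-1,3)
e2=np.cross([0,0,1],-n);e2/=np.linalg.norm(e2);e1=np.cross(e2,n)
D=P-g;h=D@n;a=D@e1;b=D@e2
k=(abs(h)<5)&(abs(a)<30)&(abs(b)<38)&(d.ravel()>0);print(k.sum(),"h",np.median(h[k]).round(2))
k&=abs(h-np.median(h[k]))<2.5
R0=rect(np.c_[a,b][k]);c=g+e1*R0[0][0]+e2*R0[0][1]+n*np.median(h[k]);print(R0,"want",W,"top centre",c.round(1))
print(s["eef_pos"].round(1),"n in tool",C.inv().apply(n).round(3),"bar dir in tool",C.inv().apply(e2).round(3))
print("slide to TCP 27 below top:",C.inv().apply(c-27*n-s["eef_pos"]).round(1),"turn",np.degrees((C.inv()*tool(85.5,30)).as_rotvec()).round(2))
E
python3 rk.py 38 456.8 -239.5 80.6 w3
```

```text
t: 3.2
eef_pos: [445.0, -231.6, 125.8]
tcp_rot: [0.137, 2.616, -0.071]
force: [1.2, -0.0, 0.2]
grip_width: 0.998
6792 h 0.43
(array([-0.1,  0.3]), array([60.2, 38.5]), 'hdg', 89.6) want 38.0 top centre [ 456.5 -239.2   80.9]
[ 445.  -231.6  125.8] n in tool [ 0.002 -0.039 -0.999] bar dir in tool [ 0.018  0.999 -0.039]
slide to TCP 27 below top: [11.8 -4.1 72.1] turn [-2.15 -0.02 -0.91]
```

View pics/w3.png

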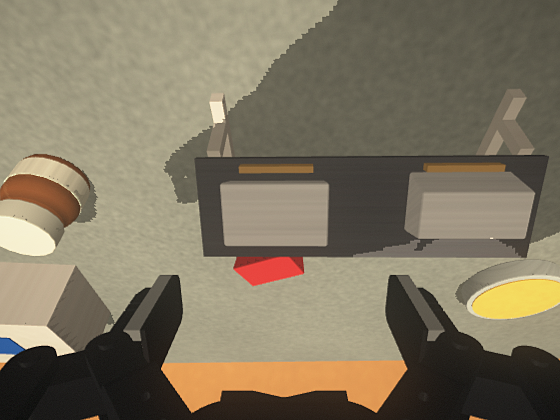

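The picture shows the inverted bar at (274,213), squarely below the jaws, and bar_top at (470,205). Both are clear of the fingers.

```bash
python3 -m handwheel '[{"slide":[8,-4.5,0],"angular":[-1.5,0,-0.6]},{"slide":[4,-2.4,0],"angular":[-0.7,0,-0.3]},{"slide":[0,0,12],"angular":[0,0,0]},{"slide":[0,0,14],"angular":[0,0,0]},{"slide":[0,0,14],"angular":[0,0,0]},{"slide":[0,0,12],"angular":[0,0,0]},{"slide":[0,0,10],"angular":[0,0,0]},{"slide":[0,0,0],"angular":[0,0,0]}]'
cat > go.py <<'E'
import sys
from h import *
from plant import r
s=r.observe();C=R.from_rotvec(s["tcp_rot"]);g=np.array(list(map(float,sys.argv[1:4])));T=tool(float(sys.argv[4]),float(sys.argv[5]))
print("force",s["force"].round(1),"grip",round(s["grip_width"],3),"pos",s["eef_pos"].round(1),"slide",C.inv().apply(g-s["eef_pos"]).round(1),"turn",np.degrees((C.inv()*T).as_rotvec()).round(2))
if len(sys.argv)>6: plan(s,g,T,int(sys.argv[6]))
E
python3 - <<'E'
from h import *
print(np.array([456.5,-239.2,80.9])-27*n)
E
python3 go.py 470 -240.2 57.5 85.5 30
```

```text
t: 4.25
eef_pos: [478.6, -227.6, 75.2]
tcp_rot: [0.128, 2.65, -0.048]
force: [-6.8, -2.8, 6.2]
grip_width: 0.998
[ 470.0022348  -240.22616985   57.54113379]
force [-6.8 -2.8  6.2] grip 0.998 pos [ 478.6 -227.6   75.2] slide [ 14.9 -13.2  12.3] turn [-1.13 -1.96 -0.75]
```

Contact of 9 N, and the lateral position is off. I back off and see how the rows actually track.

```bash
python3 -m handwheel '[{"slide":[0,0,-15],"angular":[0,0,0]},{"slide":[0,0,-15],"angular":[0,0,0]},{"slide":[0,0,-15],"angular":[0,0,0]},{"slide":[0,0,0],"angular":[0,0,0]},{"slide":[0,0,0],"angular":[0,0,0]},{"slide":[0,0,0],"angular":[0,0,0]},{"slide":[0,0,0],"angular":[0,0,0]},{"slide":[0,0,0],"angular":[0,0,0]}]'
python3 go.py 470 -240.2 57.5 85.5 30;python3 rk.py 38 456.5 -239.2 80.9 w4;python3 -c "
from plant import r
s=r.observe();print(s['q'],s['joint_vel'])"
```

```text
t: 5.25
eef_pos: [456.4, -224.5, 116.6]
tcp_rot: [0.128, 2.651, -0.047]
force: [-0.1, -0.3, 0.1]
grip_width: 1.0
force [-0.1 -0.3  0.1] grip 1.0 pos [ 456.4 -224.5  116.6] slide [ 14.5 -13.7  59.4] turn [-1.1  -2.03 -0.74]
7818 h -0.01
(array([-0.4,  0. ]), array([60.3, 38.7]), 'hdg', 89.8) want 38.0 top centre [ 456.2 -239.2   80.7]
[ 456.4 -224.5  116.6] n in tool [ 0.037 -0.021 -0.999] bar dir in tool [ 0.016  1.    -0.02 ]
slide to TCP 27 below top: [ 14.9 -13.7  59.4] turn [-1.1  -2.03 -0.74]
[-0.64313292  0.17006273  2.06016564  0.48151268  0.53143691 -2.48846871] [-0.00075051 -0.00107827 -0.00074017  0.00154183  0.00146187  0.00071977]
```

Joint 6 stands at −2.49, against its limit of −2.55, so that is what blocked the move. I use the equivalent half-turn grasp, turning +180° about tool z.

```bash
python3 -m handwheel '[{"slide":[0,0,-3],"angular":[0,0,10.7]},{"slide":[0,0,-3],"angular":[0,0,10.7]},{"slide":[0,0,0],"angular":[0,0,10.7]},{"slide":[0,0,0],"angular":[0,0,10.7]},{"slide":[0,0,0],"angular":[0,0,10.7]},{"slide":[0,0,0],"angular":[0,0,10.7]},{"slide":[0,0,0],"angular":[0,0,10.7]},{"slide":[0,0,0],"angular":[0,0,10.7]}]'
python3 -m handwheel '[{"slide":[0,0,0],"angular":[0,0,10.7]},{"slide":[0,0,0],"angular":[0,0,10.7]},{"slide":[0,0,0],"angular":[0,0,10.7]},{"slide":[0,0,0],"angular":[0,0,10.7]},{"slide":[0,0,0],"angular":[0,0,10.7]},{"slide":[0,0,0],"angular":[0,0,10.7]},{"slide":[0,0,0],"angular":[0,0,10.7]},{"slide":[0,0,0],"angular":[0,0,7]}]'
python3 go.py 469.7 -240.2 57.3 265.5 30;python3 rk.py 38 456.5 -239.2 80.9 w5|head -2
```

```text
t: 6.3
eef_pos: [453.5, -224.0, 121.1]
tcp_rot: [1.962, 1.902, 0.429]
force: [0.2, -0.4, -0.0]
grip_width: 1.001
t: 7.3
eef_pos: [453.4, -223.8, 120.2]
tcp_rot: [2.971, 0.149, 0.727]
force: [0.3, -0.1, 0.0]
grip_width: 0.999
force [ 0.3 -0.1  0. ] grip 0.999 pos [ 453.4 -223.8  120.2] slide [-16.2  11.3  64. ] turn [ 0.79  2.28 10.5 ]
6280 h -0.18
(array([-0.5,  0.3]), array([39. , 60.2]), 'hdg', 90.2) want 38.0 top centre [ 456.2 -238.9   80.5]
```

```bash
python3 -m handwheel '[{"slide":[0,0,0],"angular":[0.8,2.3,5]},{"slide":[0,0,0],"angular":[0,0,5.5]},{"slide":[-8,7,0],"angular":[0,0,0]},{"slide":[-8.6,8,0],"angular":[0,0,0]},{"slide":[0,0,8],"angular":[0,0,0]},{"slide":[0,0,8],"angular":[0,0,0]},{"slide":[0,0,5],"angular":[0,0,0]},{"slide":[0,0,0],"angular":[0,0,0]}]'
python3 go.py 469.7 -240.2 57.3 265.5 30;python3 rk.py 38 456.2 -238.9 80.5 w6|head -2
```

```text
t: 8.35
eef_pos: [449.5, -237.9, 91.7]
tcp_rot: [3.015, -0.116, 0.808]
force: [0.3, -0.2, -0.3]
grip_width: 1.001
force [ 0.3 -0.2 -0.3] grip 1.001 pos [ 449.5 -237.9   91.7] slide [ 0.3  0.8 39.9] turn [-0.19 -0.01  0.06]
8727 h -0.01
(array([-0.3,  0.2]), array([60.2, 39.1]), 'hdg', 89.9) want 38.0 top centre [ 456.  -238.7   80.3]
```

```bash
python3 -m handwheel '[{"slide":[0,0.4,8],"angular":[0,0,0]},{"slide":[0,0,8],"angular":[0,0,0]},{"slide":[0,0,8],"angular":[0,0,0]},{"slide":[0,0,7],"angular":[0,0,0]},{"slide":[0,0,5],"angular":[0,0,0]},{"slide":[0,0,3.5],"angular":[0,0,0]},{"slide":[0,0,0],"angular":[0,0,0]},{"slide":[0,0,0],"angular":[0,0,0]}]'
python3 go.py 469.5 -239.8 56.9 265.5 30
```

```text
t: 9.4
eef_pos: [470.7, -239.9, 55.4]
tcp_rot: [3.015, -0.115, 0.809]
force: [0.0, 0.2, -0.7]
grip_width: 0.999
force [ 0.   0.2 -0.7] grip 0.999 pos [ 470.7 -239.9   55.4] slide [-0.3 -0.  -1.9] turn [-0.17 -0.03  0.07]
```

```bash
python3 -m handwheel '[{"slide":[0,0,-1.5],"angular":[0,0,0]},{"slide":[0,0,0],"angular":[0,0,0]},{"slide":[0,0,0],"angular":[0,0,0]},{"slide":[0,0,0],"angular":[0,0,0]},{"slide":[0,0,0],"angular":[0,0,0]},{"slide":[0,0,0],"angular":[0,0,0]},{"slide":[0,0,-2],"angular":[0,0,0]},{"slide":[0,0,-3],"angular":[0,0,0]}]' 1
```

```text
t: 10.4
eef_pos: [466.4, -239.3, 61.1]
tcp_rot: [3.016, -0.115, 0.807]
force: [0.0, -0.1, -4.6]
grip_width: 0.69
```

Gripped: opening 0.69 is about 59 mm, and the force shows about 4.6 N of weight. Lift, and carry toward the board while levelling.

```bash
python3 -m handwheel '[{"slide":[0,0,-12],"angular":[0,0,0]},{"slide":[0,0,-20],"angular":[0,0,0]},{"slide":[0,-5,-25],"angular":[0,-3,0]},{"slide":[0,-20,-20],"angular":[0,-4,0]},{"slide":[0,-40,-15],"angular":[0,-5,0]},{"slide":[0,-45,-5],"angular":[0,-6,0]},{"slide":[0,-45,0],"angular":[0,-6,0]},{"slide":[0,-45,0],"angular":[0,-6,0]}]'
python3 go.py 480 183 130 273.2 0 6
```

```text
t: 11.4
eef_pos: [432.3, -35.2, 155.1]
tcp_rot: [3.132, -0.14, -0.022]
force: [0.8, -0.3, -5.2]
grip_width: 0.689
force [ 0.8 -0.3 -5.2] grip 0.689 pos [432.3 -35.2 155.1] slide [  28.3 -221.7   23.2] turn [ 0.34  0.8  -8.32]
[4.7, -37.0, 3.9] [0.06, 0.13, -1.39]
[5.6, -36.8, 3.9] [0.06, 0.13, -1.39]
[6.5, -36.7, 4.0] [0.06, 0.13, -1.39]
[7.4, -36.5, 4.0] [0.06, 0.13, -1.39]
[8.2, -36.3, 4.1] [0.06, 0.13, -1.39]
[9.1, -36.1, 4.1] [0.06, 0.13, -1.39]
step 37.5 turn/row 1.4
```

```bash
python3 -m handwheel '[{"slide":[4.7,-37,4],"angular":[0,0.2,-1.4]},{"slide":[5.6,-37,4],"angular":[0,0.2,-1.4]},{"slide":[6.5,-37,4],"angular":[0.1,0.2,-1.4]},{"slide":[7.4,-36.5,4],"angular":[0.1,0.1,-1.4]},{"slide":[8,-36.3,4],"angular":[0.1,0.1,-1.4]},{"slide":[9,-36,4],"angular":[0,0,-1.3]},{"slide":[0,0,0],"angular":[0,0,0]},{"slide":[0,0,0],"angular":[0,0,0]}]'
cat > bs.py <<'E'
import sys
from h import *
from plant import r,optics
tag=sys.argv[1];cx,cy,zt=map(float,sys.argv[2:5])
s=r.observe();m=optics.camera_model("wrist");p,d=optics.capture("wrist");cv2.imwrite(f"pics/{tag}.png",p[...,::-1]);np.savez(f"/tmp/{tag}.npz",p=p,d=d,**m)
P=cloud(m,d).reshape(-1,3);k=(d.ravel()>0)&(abs(P[:,2]-zt)<4)&(abs(P[:,0]-cx)<45)&(abs(P[:,1]-cy)<45);z=np.median(P[k,2]);k&=abs(P[:,2]-z)<2
print(k.sum(),"z",z.round(1),rect(P[k]));print(r.observe()["q"].round(2))
E
python3 bs.py w7 526 185 48; python3 go.py 490.8 182.9 60 273.2 0
```

```text
t: 12.4
eef_pos: [479.6, 189.9, 134.0]
tcp_rot: [3.133, 0.088, 0.008]
force: [-0.6, 0.4, -4.9]
grip_width: 0.689
force [ 0.6 -0.2 -5.1] grip 0.69 pos [479.7 189.8 134. ] slide [10.3  7.  74.1] turn [ 0.42 -0.3   0.01]Traceback (most recent call last):
  File "bs.py", line 7, in <module>
    print(k.sum(),"z",z.round(1),rect(P[k]));print(r.observe()["q"].round(2))
                                 ~~~~^^^^^^
  File "h.py", line 26, in rect
    (c,wh,a)=cv2.minAreaRect(q.astype(np.float32)[:,:2]);b=cv2.boxPoints((c,wh,a));e=b[1]-b[0] if np.hypot(*(b[1]-b[0]))>np.hypot(*(b[2]-b[1])) else b[2]-b[1]
             ~~~~~~~~~~~~~~~^^^^^^^^^^^^^^^^^^^^^^^^^^^^
cv2.error: OpenCV(4.12.0) /io/opencv/modules/imgproc/src/convhull.cpp:143: error: (-215:Assertion failed) total >= 0 && (depth == CV_32F || depth == CV_32S) in function 'convexHull'
```

View pics/w7.png

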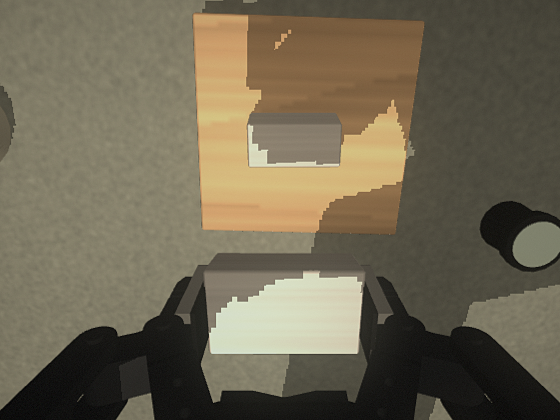

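The picture shows the held bar at (285,310), level, with its wide face up. The base bar is at (294,140) on the board. The depth mask came up empty, so I check why.

```bash
python3 - <<'E'
from h import *
f=np.load("/tmp/w7.npz");P=cloud(f,f["d"])
for px in((294,150),(294,118),(220,100),(285,310),(285,264)):print(px,f["d"][px[1],px[0]],P[px[1],px[0]].round(1))
print(dict(o=f["origin"],a=f["attitude"]))
E
```

```text
(294, 150) 229.89148 [523.3 185.3  47.9]
(294, 118) 234.26317 [542.4 186.1  37. ]
(220, 100) 244.65576 [550.5 236.7  22.1]
(285, 310) 134.66017 [481.9 190.1 161.8]
(285, 264) 138.43803 [496.5 190.8 153. ]
{'o': array([561.29831952, 195.94531526, 277.26973903]), 'a': array([ 2.09631176, -1.9860055 , -0.31068073])}
```

```bash
cat > an.py <<'E'
import sys
from h import *
f=np.load(f"/tmp/{sys.argv[1]}.npz");P=cloud(f,f["d"]).reshape(-1,3);D=f["d"].ravel()
for a in sys.argv[2:]:
    cx,cy,zt,hw=map(float,a.split(","));k=(D>0)&(abs(P[:,2]-zt)<4)&(abs(P[:,0]-cx)<hw)&(abs(P[:,1]-cy)<hw)
    if k.sum()<50:print("few",k.sum());continue
    z=np.median(P[k,2]);k&=abs(P[:,2]-z)<1.8;q=np.ascontiguousarray(P[k,:2]);print(k.sum(),"z",z.round(1),rect(q),"mean",q.mean(0).round(1))
E
python3 an.py w7 526,185,48,45 480,190,161.8,50
```

```text
4050 z 48.2 (array([526.2, 185.6]), array([28.5, 60. ]), 'hdg', 93.7) mean [526.6 185.8]
13562 z 160.9 (array([479.3, 190.7]), array([38.5, 86.4]), 'hdg', 93.0) mean [480.9 190.6]
```

Base bar measured at (526.2,185.6), heading 93.7°, top face 28.5×60. Descend to just above the board, about 2 mm clear of flush nesting.

```bash
python3 -m handwheel '[{"slide":[5.2,3.4,5],"angular":[0.4,-0.3,0]},{"slide":[5.2,3.4,10],"angular":[0,0,0]},{"slide":[0,0,20],"angular":[0,0,-0.3]},{"slide":[0,0,20],"angular":[0,0,0]},{"slide":[0,0,15],"angular":[0,0,0]},{"slide":[0,0,5],"angular":[0,0,0]},{"slide":[0,0,0],"angular":[0,0,0]},{"slide":[0,0,0],"angular":[0,0,0]}]'
python3 go.py 491.2 183.2 22 273.5 0; python3 bs.py w8 526 185 48 >/dev/null 2>&1; python3 an.py w8 526,185,48,40
```

```text
t: 13.45
eef_pos: [492.8, 179.2, 55.6]
tcp_rot: [3.14, 0.087, 0.001]
force: [0.2, -0.5, -4.9]
grip_width: 0.687
force [ 0.2 -0.5 -4.9] grip 0.687 pos [492.8 179.2  55.6] slide [-1.3 -4.1 33.6] turn [ 0.02 -0.03 -0.31]
8110 z 48.2 (array([526.5, 185.7]), array([29. , 60.1]), 'hdg', 93.0) mean [526.9 185.6]
```

```bash
python3 -m handwheel '[{"slide":[-1.3,-4,0],"angular":[0,0,0]},{"slide":[0,0,3],"angular":[0,0,0]},{"slide":[0,0,7],"angular":[0,0,0]},{"slide":[0,0,7],"angular":[0,0,0]},{"slide":[0,0,6],"angular":[0,0,0]},{"slide":[0,0,4],"angular":[0,0,0]},{"slide":[0,0,2.5],"angular":[0,0,0]},{"slide":[0,0,0],"angular":[0,0,0]}]'
python3 go.py 491.2 183.2 20.5 273.5 0
```

```text
t: 14.5
eef_pos: [491.4, 183.6, 24.5]
tcp_rot: [3.14, 0.088, 0.002]
force: [-0.0, -0.4, -4.7]
grip_width: 0.689
force [-0.  -0.4 -4.7] grip 0.689 pos [491.4 183.6  24.5] slide [-0.2  0.4  4. ] turn [ 0.01 -0.09 -0.3 ]
```

Lower the last 4 mm gently.

```bash
python3 -m handwheel '[{"slide":[0,0,1],"angular":[0,0,0]},{"slide":[0,0,1],"angular":[0,0,0]},{"slide":[0,0,1],"angular":[0,0,0]},{"slide":[0,0,0.7],"angular":[0,0,0]},{"slide":[0,0,0],"angular":[0,0,0]},{"slide":[0,0,0],"angular":[0,0,0]},{"slide":[0,0,0],"angular":[0,0,0]},{"slide":[0,0,0],"angular":[0,0,0]}]'
python3 go.py 491.2 183.2 20.5 273.5 0
```

```text
t: 15.5
eef_pos: [491.7, 183.7, 21.4]
tcp_rot: [-3.14, -0.088, -0.004]
force: [-0.2, -0.2, -3.1]
grip_width: 0.69
force [-0.2 -0.2 -3.1] grip 0.69 pos [491.7 183.7  21.4] slide [-0.5  0.5  0.9] turn [-0.   -0.15 -0.29]
```

```bash
python3 -m handwheel '[{"slide":[0,0,0.3],"angular":[0,0,0]},{"slide":[0,0,0],"angular":[0,0,0]},{"slide":[0,0,0],"angular":[0,0,0]},{"slide":[0,0,0],"angular":[0,0,0]},{"slide":[0,0,-5],"angular":[0,0,0]},{"slide":[0,0,-20],"angular":[0,0,0]},{"slide":[0,0,-40],"angular":[0,0,0]},{"slide":[0,0,-40],"angular":[0,0,0]}]' -1
python3 bs.py w9 526 185 48 >/dev/null 2>&1; python3 an.py w9 507,184,48,60; python3 go.py 450 -128 150 265.5 30 8
```

```text
t: 16.5
eef_pos: [490.8, 183.4, 128.1]
tcp_rot: [3.14, 0.088, -0.0]
force: [-0.1, 0.6, -0.1]
grip_width: 1.004
8853 z 48.2 (array([506.3, 184.7]), array([68.3, 60.2]), 'hdg', 3.1) mean [507.9 184.7]
force [ 1.4 -0.3  5.8] grip 1.002 pos [492.8 184.1 133.4] slide [-60.1 309.2 -17.3] turn [-2.1  29.57  7.5 ]
[-7.5, 38.6, -2.2] [-0.26, 3.7, 0.94]
[-6.7, 38.8, -2.4] [-0.26, 3.7, 0.94]
[-5.9, 38.9, -2.7] [-0.26, 3.7, 0.94]
[-5.1, 39.0, -2.9] [-0.26, 3.7, 0.94]
[-4.3, 39.1, -3.0] [-0.26, 3.7, 0.94]
[-3.4, 39.2, -3.0] [-0.26, 3.7, 0.94]
[-2.6, 39.2, -3.1] [-0.26, 3.7, 0.94]
[-1.8, 39.3, -3.0] [-0.26, 3.7, 0.94]
step 39.4 turn/row 3.82
```

View pics/w9.png

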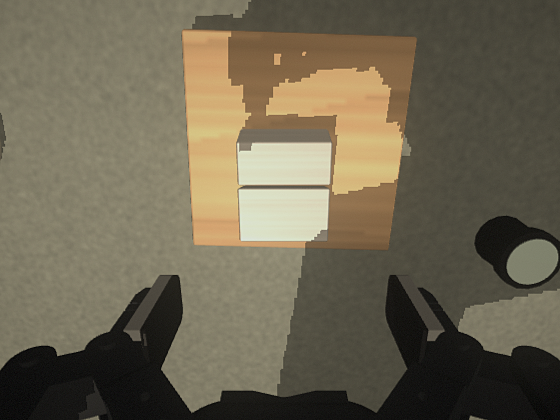

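The picture shows the two bars nested closely on the board at (284,190), with ends flush. The pair's top measures 68.3×60.2 at equal height, so spacing is about 35 mm. Next is bar_top.

```bash
python3 -m handwheel '[{"slide":[-7.5,38.6,-2],"angular":[-0.3,3.7,0.9]},{"slide":[-6.7,38.8,-2.4],"angular":[-0.3,3.7,0.9]},{"slide":[-6,39,-2.7],"angular":[-0.3,3.7,0.9]},{"slide":[-5,39,-2.9],"angular":[-0.3,3.7,0.9]},{"slide":[-4.3,39,-3],"angular":[-0.2,3.7,0.9]},{"slide":[-3.4,39,-2],"angular":[-0.2,3.7,1]},{"slide":[-2.6,39,0],"angular":[-0.2,3.7,1]},{"slide":[-1.8,39,0],"angular":[-0.2,3.7,1]}]'
python3 rk.py 28 465.7 -129.7 81 w10;  python3 go.py 443 -128 120 265.5 30 1;python3 -c "
from plant import r
print(r.observe()['q'])"
```

```text
t: 17.55
eef_pos: [453.6, -135.1, 148.9]
tcp_rot: [3.001, -0.116, 0.849]
force: [1.6, 0.4, 0.1]
grip_width: 1.003
3914 h -0.19
(array([0.2, 0.5]), array([28.8, 60. ]), 'hdg', 90.2) want 28.0 top centre [ 466.  -129.2   81. ]
[ 453.6 -135.1  148.9] n in tool [ 0.026  0.001 -1.   ] bar dir in tool [-0.001 -1.    -0.001]
slide to TCP 27 below top: [-26.1  -6.8  91.1] turn [ 2.4800e+00 -5.0000e-02 -1.7993e+02]
force [ 0.2  1.2 -0.5] grip 1.001 pos [ 452.9 -138.1  148.5] slide [-24.   -9.4  18.6] turn [ 0.08 -1.76  0.17]
[-24.0, -9.4, 18.6] [0.08, -1.76, 0.17]
step 31.8 turn/row 1.77
[-0.48003753  0.0058052   2.17180044  0.45146164  0.48790939  0.81687378]
```

```bash
python3 -m handwheel '[{"slide":[-10,-4,5],"angular":[0,-1.8,0]},{"slide":[-10,-5,10],"angular":[0,0,0]},{"slide":[-3,0,10],"angular":[0,0,0]},{"slide":[0,0,10],"angular":[0,0,0]},{"slide":[0,0,8],"angular":[0,0,0]},{"slide":[0,0,4],"angular":[0,0,0]},{"slide":[0,0,0],"angular":[0,0,0]},{"slide":[0,0,0],"angular":[0,0,0]}]'
python3 rk.py 28 466 -129.2 81 w11|head -2;python3 go.py 479 -130.2 58.5 265.5 30
```

```text
t: 18.6
eef_pos: [458.3, -127.8, 93.5]
tcp_rot: [3.014, -0.114, 0.798]
force: [-0.2, -0.1, 0.7]
grip_width: 1.001
6719 h -0.04
(array([-0.6, -0. ]), array([60.2, 29.8]), 'hdg', 89.3) want 28.0 top centre [ 465.5 -129.2   80.7]
force [0.2 0.1 0.3] grip 1.002 pos [ 458.3 -127.9   93.5] slide [ 0.8  0.7 40.7] turn [0.03 0.32 0.19]
```

```bash
python3 -m handwheel '[{"slide":[0.3,0.7,8],"angular":[0,0.3,0.2]},{"slide":[0,0,8],"angular":[0,0,0]},{"slide":[0,0,8],"angular":[0,0,0]},{"slide":[0,0,7],"angular":[0,0,0]},{"slide":[0,0,5],"angular":[0,0,0]},{"slide":[0,0,3],"angular":[0,0,0]},{"slide":[0,0,0],"angular":[0,0,0]},{"slide":[0,0,0],"angular":[0,0,0]}]'
python3 go.py 478.7 -130.2 58.3 265.5 30
```

```text
t: 19.65
eef_pos: [479.3, -130.5, 57.5]
tcp_rot: [3.012, -0.12, 0.807]
force: [-0.5, -0.5, -0.6]
grip_width: 1.002
force [-0.5 -0.5 -0.6] grip 1.002 pos [ 479.3 -130.5   57.5] slide [-0.1 -0.2 -1. ] turn [ 0.05 -0.   -0.03]
```

```bash
python3 -m handwheel '[{"slide":[0,0,-1],"angular":[0,0,0]},{"slide":[0,0,0],"angular":[0,0,0]},{"slide":[0,0,0],"angular":[0,0,0]},{"slide":[0,0,0],"angular":[0,0,0]},{"slide":[0,0,0],"angular":[0,0,0]},{"slide":[0,0,0],"angular":[0,0,0]},{"slide":[0,0,0],"angular":[0,0,0]},{"slide":[0,0,-3],"angular":[0,0,0]}]' 1
python3 go.py 478.7 -130.2 58.3 265.5 30
```

```text
t: 20.65
eef_pos: [476.3, -130.0, 61.0]
tcp_rot: [3.013, -0.119, 0.805]
force: [-0.1, -0.0, -5.8]
grip_width: 0.687
force [-0.1 -0.  -5.8] grip 0.687 pos [ 476.3 -130.    61. ] slide [0.8 0.  3.5] turn [ 0.02  0.08 -0.03]
```

Held (0.687, 5.8 N). Lift, level and carry.

```bash
python3 -m handwheel '[{"slide":[0,0,-12],"angular":[0,0,0]},{"slide":[0,0,-20],"angular":[0,0,0]},{"slide":[0,0,-25],"angular":[0,-3,0]},{"slide":[0,-10,-25],"angular":[0,-4,0]},{"slide":[0,-25,-20],"angular":[0,-5,0]},{"slide":[0,-30,-10],"angular":[0,-6,0]},{"slide":[0,-30,0],"angular":[0,-6,0]},{"slide":[0,-30,0],"angular":[0,-6,0]}]'
python3 go.py 495 184.6 140 3.3 0 10
```

```text
t: 21.65
eef_pos: [430.4, 0.7, 162.7]
tcp_rot: [3.136, -0.137, -0.038]
force: [0.2, -0.5, -6.6]
grip_width: 0.687
force [ 0.2 -0.5 -6.6] grip 0.687 pos [430.4   0.7 162.7] slide [  48.8 -188.9   20.9] turn [ -1.04   1.2  -98.3 ]
[4.9, -18.9, 2.1] [-0.1, 0.12, -9.83]
[8.0, -17.8, 2.1] [-0.1, 0.12, -9.83]
[10.9, -16.2, 2.1] [-0.1, 0.12, -9.83]
[13.5, -14.1, 2.1] [-0.1, 0.12, -9.83]
[15.7, -11.5, 2.1] [-0.1, 0.12, -9.83]
[17.5, -8.7, 2.1] [-0.1, 0.12, -9.83]
[18.7, -5.6, 2.1] [-0.1, 0.12, -9.83]
[19.4, -2.3, 2.1] [-0.1, 0.12, -9.83]
[19.5, 1.0, 2.2] [-0.1, 0.12, -9.83]
[19.0, 4.3, 2.2] [-0.1, 0.12, -9.83]
step 19.6 turn/row 9.83
```

```bash
python3 -m handwheel '[{"slide":[5,-19,2],"angular":[-0.1,0.1,-9.8]},{"slide":[8,-18,2],"angular":[-0.1,0.1,-9.8]},{"slide":[11,-16,2],"angular":[-0.1,0.1,-9.8]},{"slide":[13.5,-14,2],"angular":[-0.1,0.1,-9.8]},{"slide":[15.7,-11.5,2],"angular":[-0.1,0.1,-9.8]},{"slide":[17.5,-8.7,2],"angular":[-0.1,0.1,-9.8]},{"slide":[18.7,-5.6,2],"angular":[-0.1,0.1,-9.8]},{"slide":[19.4,-2.3,2],"angular":[-0.1,0.1,-9.8]}]'
python3 go.py 508.8 184.6 130 3.3 0 4
```

```text
t: 22.65
eef_pos: [479.3, 153.9, 141.9]
tcp_rot: [-2.477, -1.929, 0.023]
force: [-0.0, -1.0, -5.9]
grip_width: 0.688
force [-0.  -1.  -5.9] grip 0.688 pos [479.3 153.9 141.9] slide [37.1 21.2 11.3] turn [ -0.68   0.52 -17.48]
[9.3, 5.3, 2.8] [-0.17, 0.13, -4.37]
[8.8, 6.0, 2.9] [-0.17, 0.13, -4.37]
[8.4, 6.6, 2.9] [-0.17, 0.13, -4.37]
[7.8, 7.2, 2.9] [-0.17, 0.13, -4.37]
step 11.1 turn/row 4.37
```

```bash
python3 -m handwheel '[{"slide":[9.3,5.3,2.8],"angular":[-0.2,0.1,-4.4]},{"slide":[8.8,6,2.9],"angular":[-0.2,0.1,-4.4]},{"slide":[8.4,6.6,2.9],"angular":[-0.2,0.1,-4.4]},{"slide":[7.8,7.2,2.9],"angular":[-0.1,0.1,-4.4]},{"slide":[0,0,0],"angular":[0,0,0]},{"slide":[0,0,0],"angular":[0,0,0]},{"slide":[0,0,0],"angular":[0,0,0]},{"slide":[0,0,0],"angular":[0,0,0]}]'
python3 bs.py w12 508 184 48 >/dev/null 2>&1; python3 an.py w12 508,184,48,60; python3 go.py 508.8 184.6 60 3.3 0
```

```text
t: 23.65
eef_pos: [507.1, 185.3, 127.4]
tcp_rot: [2.145, 2.295, -0.011]
force: [0.6, 1.1, -5.9]
grip_width: 0.686
6918 z 48.3 (array([505.8, 190.4]), array([68.1, 48.8]), 'hdg', 3.2) mean [505.5 191.4]
force [-0.1 -0.2 -5.8] grip 0.689 pos [507.1 185.4 127.4] slide [-0.5  1.9 67.4] turn [-0.28  0.28  0.58]
```

View pics/w12.png

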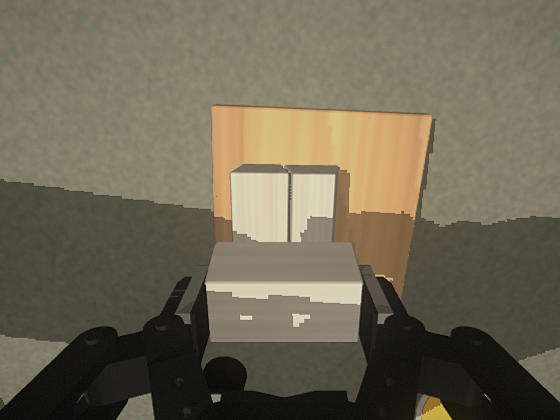

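The picture shows the bar held level at (285,290), crosswise behind the nested pair at (284,205), which has not moved. Descend.

```bash
python3 -m handwheel '[{"slide":[-0.5,1.9,5],"angular":[-0.3,0.3,0.5]},{"slide":[0,0,15],"angular":[0,0,0]},{"slide":[0,0,15],"angular":[0,0,0]},{"slide":[0,0,15],"angular":[0,0,0]},{"slide":[0,0,12],"angular":[0,0,0]},{"slide":[0,0,7],"angular":[0,0,0]},{"slide":[0,0,2],"angular":[0,0,0]},{"slide":[0,0,0],"angular":[0,0,0]}]'
python3 go.py 508.8 184.6 48 3.3 0
```

```text
t: 24.7
eef_pos: [508.7, 184.7, 50.4]
tcp_rot: [-2.156, -2.284, 0.001]
force: [0.1, 1.0, -5.9]
grip_width: 0.689
force [ 0.1  1.  -5.9] grip 0.689 pos [508.7 184.7  50.4] slide [-0.1  0.1  2.4] turn [-0.05 -0.02  0.01]
```

```bash
python3 -m handwheel '[{"slide":[0,0,0.7],"angular":[0,0,0]},{"slide":[0,0,0.6],"angular":[0,0,0]},{"slide":[0,0,0.4],"angular":[0,0,0]},{"slide":[0,0,0.3],"angular":[0,0,0]},{"slide":[0,0,0],"angular":[0,0,0]},{"slide":[0,0,0],"angular":[0,0,0]},{"slide":[0,0,0],"angular":[0,0,0]},{"slide":[0,0,0],"angular":[0,0,0]}]'
```

```text
t: 25.7
eef_pos: [509.3, 184.9, 49.5]
tcp_rot: [2.156, 2.285, 0.002]
force: [-0.1, 0.4, -5.5]
grip_width: 0.686
```

```bash
python3 -m handwheel '[{"slide":[0,0,0.7],"angular":[0,0,0]},{"slide":[0,0,0.6],"angular":[0,0,0]},{"slide":[0,0,0.5],"angular":[0,0,0]},{"slide":[0,0,0],"angular":[0,0,0]},{"slide":[0,0,0],"angular":[0,0,0]},{"slide":[0,0,0],"angular":[0,0,0]},{"slide":[0,0,0],"angular":[0,0,0]},{"slide":[0,0,0],"angular":[0,0,0]}]'
```

```text
t: 26.7
eef_pos: [509.4, 184.9, 48.7]
tcp_rot: [2.156, 2.285, 0.003]
force: [-2.0, -1.0, -0.3]
grip_width: 0.69
```

The weight is off the gripper, so the bar is seated. Release and rise.

```bash
python3 -m handwheel '[{"slide":[0,0,0],"angular":[0,0,0]},{"slide":[0,0,0],"angular":[0,0,0]},{"slide":[0,0,0],"angular":[0,0,0]},{"slide":[0,0,0],"angular":[0,0,0]},{"slide":[0,0,-5],"angular":[0,0,0]},{"slide":[0,0,-20],"angular":[0,0,0]},{"slide":[0,0,-40],"angular":[0,0,0]},{"slide":[0,0,-45],"angular":[0,0,0]}]' -1
python3 -m handwheel '[{"slide":[30,0,-10],"angular":[0,0,0]},{"slide":[30,0,0],"angular":[0,0,0]},{"slide":[10,0,0],"angular":[0,0,0]},{"slide":[0,0,0],"angular":[0,0,0]},{"slide":[0,0,0],"angular":[0,0,0]},{"slide":[0,0,0],"angular":[0,0,0]},{"slide":[0,0,0],"angular":[0,0,0]},{"slide":[0,0,0],"angular":[0,0,0]}]'
python3 bs.py w13 508 184 48 >/dev/null 2>&1; python3 an.py w13 508,184,74,60 508,184,48,60
```

```text
t: 27.7
eef_pos: [508.7, 184.6, 160.2]
tcp_rot: [-2.156, -2.284, 0.001]
force: [-0.1, -0.4, -0.5]
grip_width: 1.003
t: 28.7
eef_pos: [506.2, 254.0, 175.6]
tcp_rot: [2.158, 2.28, 0.008]
force: [-0.3, 0.2, 0.5]
grip_width: 0.999
2395 z 74.3 (array([509.9, 184.4]), array([59.9, 29.1]), 'hdg', 1.8) mean [509.9 184.8]
1459 z 48.4 (array([506.1, 184.6]), array([67.9, 60.6]), 'hdg', 2.9) mean [498.8 202.5]
```

View pics/w13.png

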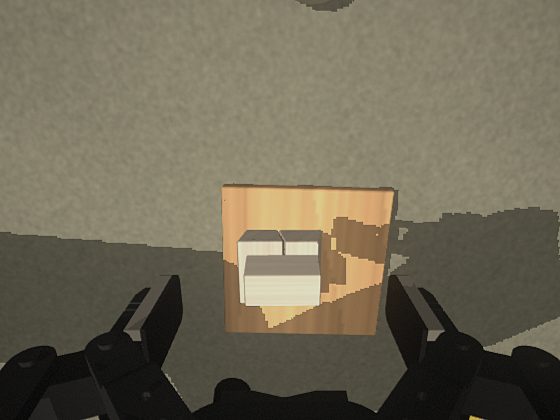

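The picture shows bar_top lying crosswise on the nested pair at (283,275), level at z 74.3, centred, with the gripper clear.

```bash
python3 -c "
from plant import workorder
print(workorder.close_job())"
```

```text
the job is handed in; nothing more can be done
None
```

The stack is built and the job is handed in, at about 29 s of the 51 s allowed. No verdict is reported, so the outcome rests on my own checks. I gripped both rack bars by their ends, set each down until the weight came off the gripper, and released it.

| Last check | Measured |
|---|---|
| Nested pair, top face | 68 × 60.5 mm at z 48.4, ends flush |
| Spacing of the pair's middles | about 35 mm |
| First bar | under 1 mm of movement when last measured alone, just before the second bar was set down |
| bar_top | level, top at z 74.3, at (509.9, 184.4) |
| bar_top to each lower bar's middle | about 16 mm (first bar) and 19 mm (inverted bar) |
| bar_top off square | about 1° |

- **Failed attempt:** the first descent on bar_inverted was blocked because joint 6 was almost at its limit. It ended in a light contact of about 9 N. I backed off, and the bar had not moved. I then used the equivalent half-turn grasp.
- **Disagreement:** the first bar's heading read between 93.0° and 93.7° across views, well inside tolerance.
- **Not checked:** I took no final measurement of the bystanders. The arm passed well above the loupe and never came near the others.

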